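# Pack the grinder and the tin into their foam gift boxes

## Robot

A 7-joint arm with a two-finger parallel gripper is mounted at the origin on the work surface. World frame = base frame: x ahead of the robot, y to its left, z up, the work surface at z = 0. Lengths are in m, angles in rad, forces in N, time in s.
With the tool pointing down it reaches from about 0.4 to 0.85 m from the base axis. Payload 4.5 kg.
Tool frame: the origin (TCP) lies midway between the tips of the shut fingers; the grasp point (between the pads) lies 19 mm behind it (robot.grip_point_offset is the distance from the TCP to the grasp point, in m); y points along the fingers, z is the direction in which the jaws open and shut, and the axes are right-handed (so a half turn about y gives the same grasp; the last joint's range is limited). The gripper opens to 88 mm and grips with 3 to 60 N. Pads are 18 mm wide; open, the fingers measure 123 mm over their backs; the gripper's body (75 mm by 187 mm) begins 45 mm behind the grasp point.
Start: joints at [1.214, 0.689, -0.195, 1.565, 0.157, 0.902, -0.215], TCP at [0.238, -0.578, 0.239] pointing down, gripper open.
Joint ranges: [-3.01, 3.01], [-0.46, 2.08], [-1.47, 1.51], [0.13, 2.56], [-1, 4.14], [0.04, 2.09], [-2.66, 2.66]. Speed limits (rad/s): [2.57, 2.57, 3.14, 3.14, 3.14, 3.14, 3.14].

## Interface

Orientations are given as a rotation vector (axis times angle).
In Python, from cell import robot gives the robot as it stands.
- The arm moves only by the tool servo_tool, never from a script. Its argument "rows" is a list that holds one entry, the list of rows, each a list of 5 numbers: the opening, from 0 (shut) to 1 (fully open), then the shift along the tool's x, y, z normalised to -1 to 1, where 1 is 0.05 m, then the turn about the tool's y normalised to -1 to 1, where 1 is 90 degrees. In form: [[[jaw, dx, dy, dz, turn], ...]]. A call has 1 to 5 rows; each row shifts and turns the commanded pose from where the row before left it, along the tool's axes as they then stand; what a row does not reach is not made up. A row lasts 1/12 s, in which the tool goes at most 41.7 mm and 7.16 degrees, less where a joint would pass 70% of its speed; a pose out of reach is approached as far as the arm can. A call with a number of a shift or a turn outside -1 to 1 is refused whole. A call with a gripper value outside its range is refused whole. The fingers move at their own pace and stop on an object; "grip_force" is the grip in N (left out, the last holds). Time passes only in rows, so rows that do not move let the fingers close. It gives the time, the measured TCP pose, the force and the opening at its end, in the units of the state.
- robot.observe(): the state, without advancing time (a new reading comes with each control period).
- robot.snapshot(name): name is "scene" or "side" or "wrist"; returns a dict with "image" (400x640x3 uint8, blue, green, red), "range_z" (400x640 float32, m along the optical axis (not along the pixel's ray), 0 where there is no reading), "K" (3x3 intrinsics, pixels), "position" and "rotation" of the camera in the world. Camera axes: x right, y up, looking along -z (the intrinsics and any distortion apply to the point x, -y, -z); pixel columns grow to the right and rows downward; lengths in m; the calibration is good to about 2 mm. A picture is of the moment at which its call begins.
- robot.hand_in(): hands the job in, once; it reports no verdict.
The state is a dict: "time_s": time; "joint_positions": joint angles; "dq": joint speeds; "effort": joint torques, N m; "eef_pos": TCP position; "eef_rot": TCP orientation; "force": force on the tool from outside, world axes, zero at the start; "wrist_torque": the same for the moment, N m; "opening": opening from 0.0 (shut) to 1.0 (fully open).
Only numpy, scipy, OpenCV 4.12 (cv2) and the standard library are available. Lean on these libraries where they do the work, as an engineer would, in place of code of your own. Each camera call takes 0.05 s, during which the arm holds its last target. There are 200 camera calls.

## Task

Pack the gift set on the shop counter in this order: press the orange cup fully home into the foam cutout of the red box, set the silver ring on it and then the black lid on the ring, each seated flat with its spigot inside the part below. After that press the blue tin fully home into the foam of the yellow box and close it with the white cap. Leave the green grinder standing where it is, and let everything go.

Things in the scene. Friction and masses are not known exactly. Their poses are not given: they have to be found in the camera images.
- grinder_box: Red gift box, larger cutout, for the orange cup. Fixed, outside 100 x 100 x 26 mm, thin red walls, filled to the rim with grey foam. Central round cutout 56 mm across, 16 mm deep, mouth bevelled 3 mm. Four pale springy foam ribs narrow it to 49 mm: the cup (52 mm) must be pressed (about 4 to 8 N) down to the cutout's floor; the ribs then hold it. Origin: centre of underside, z up.
- grinder_box_floor (a point): Centre of the cutout's floor in the red box, 10 mm above the counter, z up. The cup pressed home has its origin here.
- tin_box: Yellow gift box, smaller cutout, for the blue tin. Fixed, outside 100 x 100 x 26 mm, thin yellow walls, filled to the rim with grey foam. Central round cutout 46 mm across, 16 mm deep, mouth bevelled 3 mm. Four pale springy foam ribs narrow it to 39 mm: the tin (42 mm) must be pressed (about 4 to 8 N) down to the cutout's floor; the ribs then hold it. Origin: centre of underside, z up.
- tin_box_floor (a point): Centre of the cutout's floor in the yellow box, 10 mm above the counter, z up. The tin pressed home has its origin here.
- cup: Orange plastic cup, the bottom part of a spice grinder: open on top, outside diameter 52 mm, height 28 mm, bore 44 mm wide and 14 mm deep, the lowest 6 mm of the outside tapered to 48 mm. About 60 g. Pressed home, 12 mm of it stands above the foam to hold it by. Origin: centre of underside, z up. 
- ring: Silver-grey middle part of the grinder: a shallow open dish (outside 52 mm, 13 mm high, bore 44 mm, recess 9 mm deep) with a tapered spigot under it (34 mm across at the foot, 41 mm at the top, 6 mm high) that fits into the bore of the cup; total height 19 mm. It stands on its spigot. About 60 g. Origin: centre of underside, z up. Seated on the cup its origin is 22 mm above the cup's.
- lid: Black top of the grinder with a round red and yellow badge: solid disc 52 mm across, 12 mm high, with the same tapered spigot under it (34 to 41 mm across, 6 mm high) that fits into the recess of the silver ring; total height 18 mm. It stands on its spigot. About 60 g. Origin: centre of underside, z up. Seated on the ring its origin is 13 mm above the ring's.
- tin: Blue open tin: outside diameter 42 mm, height 40 mm, bore 34 mm wide and 26 mm deep, the lowest 6 mm of the outside tapered to 38 mm. About 60 g. Pressed home, 24 mm of it stands above the foam. Origin: centre of underside, z up. 
- cap: White plastic cap of the blue tin: solid disc 42 mm across, 11 mm high, with a tapered spigot under it (24 mm across at the foot, 31 mm at the top, 5 mm high) that fits into the tin's bore; total height 16 mm. It stands on its spigot. About 40 g. Origin: centre of underside, z up. Seated on the tin its origin is 35 mm above the tin's.
- green_grinder: Bystander: a complete green grinder, a solid cylinder 52 mm across and 46 mm high, standing loose among the parts; it stays where it is. Origin: centre of underside, z up. 
Mind the look-alikes: they are no part of the job. Several things have the shape of the cup; the one meant has the colours described above.

How it is judged:
On the way, in this order (a step that is already met when the one before it is completed fails the run):
1. the orange cup is pressed home in the red box's foam (horizontal distance between cup and grinder_box_floor below 0.005 m and z of cup in the frame of grinder_box_floor between -0.003 and 0.003 m and angle between cup's own z axis and vertical below 0.08 rad), for 0.2 s.
2. the silver ring sits on the cup (horizontal distance between ring and cup below 0.005 m and z of ring in the frame of cup between 0.0195 and 0.0245 m and angle between ring's own z axis and vertical below 0.08 rad), for 0.2 s.
3. the black lid sits on the ring (horizontal distance between lid and ring below 0.005 m and z of lid in the frame of ring between 0.0105 and 0.0155 m and angle between lid's own z axis and vertical below 0.08 rad), for 0.2 s.
4. the blue tin is pressed home in the yellow box's foam (horizontal distance between tin and tin_box_floor below 0.005 m and z of tin in the frame of tin_box_floor between -0.003 and 0.003 m and angle between tin's own z axis and vertical below 0.08 rad), for 0.2 s.
5. the white cap closes the tin (horizontal distance between cap and tin below 0.005 m and z of cap in the frame of tin between 0.0325 and 0.0375 m and angle between cap's own z axis and vertical below 0.08 rad), for 0.2 s.
At the end, for the whole second after the job is handed in: Cup and tin stand within 3 mm of the floor of their cutouts and within 5 mm of the centre; ring on cup, lid on ring and cap on tin are each within 5 mm of centred and within 2.5 mm of their seated height; all five are upright within 0.08 rad and at rest (under 20 mm/s) (all of step 1 and all of step 2 and all of step 3 and all of step 4 and all of step 5 and linear speed of each of cup, ring, lid, tin, cap below 0.02 m/s); the robot touches nothing.
It fails at once if the green grinder is pushed more than 30 mm or tipped over (distance of green_grinder from where it was at the start of the episode above 0.03 m or angle between green_grinder's own z axis and vertical above 0.4 rad).
It also fails if it takes over 115 s, if anything falls off the work surface, if the arm or the gripper's body presses on something with over 40 N, if the wrist force passes 120 N, or if a joint passes its speed limit or range.

## Working session

There is one attempt and no reset: what is moved stays moved. The work goes in short steps, Python scripts to look and compute and a tool call to move; the robot and the scene stay as the last step left them, time stands still between calls to the robot, and variables do not carry over. Pictures are saved under pics/ and viewed, about 12 in all and at most 16, crops included, and the job is handed in when it is done.

Besides the shell and the picture viewer there is one more tool, called after ">>>" as a command line: name --argument value ..., lists and objects as JSON in quotes. servo_tool: Moves the arm, as the interface text tells. Its arguments: {"type":"object","properties":{"rows":{"type":"array"},"grip_force":{"type":"number"}},"required":["rows"]}

```bash
mkdir -p pics; ls
cat > h.py <<'E'
import numpy as np, cv2
from scipy.spatial.transform import Rotation as R
from cell import robot
def snap(n,f=None):
    s=robot.snapshot(n)
    if f: cv2.imwrite('pics/'+f,s['image'])
    return s
def rot(s):
    r=np.array(s['rotation'],float)
    return r if r.shape==(3,3) else R.from_rotvec(r).as_matrix() if r.size==3 else R.from_quat(r).as_matrix()
def cloud(s):
    z=s['range_z'];K=np.array(s['K']);v,u=np.indices(z.shape)
    p=np.stack([(u-K[0,2])/K[0,0]*z,-(v-K[1,2])/K[1,1]*z,-z],-1)
    return p@rot(s).T+np.array(s['position'])
E
python3 - <<'E'
from h import *
for n in('scene','side','wrist'):
    s=snap(n,n+'0.png'); np.savez(n+'0.npz',**{k:v for k,v in s.items()}); print(n,s['position'],s['rotation'],s['K'],[k for k in s])
o=robot.observe();print(o); print(R.from_rotvec(o['eef_rot']).as_matrix().round(3))
E
```

```text
pics
scene [ 1.22832736 -0.57922691  0.84068127] [0.76876874 0.35081728 0.78211984] [[405.81877721   0.         315.14485681]
 [  0.         405.81877721 206.24915257]
 [  0.           0.           1.        ]] ['image', 'range_z', 'K', 'position', 'rotation']
side [0.08474507 0.7185475  0.91555424] [ 0.29732315 -0.95521167 -2.35745923] [[434.58508142   0.         328.92170911]
 [  0.         434.58508142 197.7577759 ]
 [  0.           0.           1.        ]] ['image', 'range_z', 'K', 'position', 'rotation']
wrist [ 0.30967873 -0.54889424  0.38379902] [-0.27105839  0.18357168 -1.17066174] [[284.39401943   0.         320.72820515]
 [  0.         284.39401943 200.0282477 ]
 [  0.           0.           1.        ]] ['image', 'range_z', 'K', 'position', 'rotation']
{'time_s': 0.15, 'joint_positions': array([ 1.21380598,  0.68981142, -0.19456261,  1.56606511,  0.15731613,
        0.90250206, -0.21510099]), 'dq': array([ 0.00106384, -0.00298469, -0.00102478, -0.00472998, -0.00036322,
       -0.00067907, -0.00072609]), 'effort': array([-2.06594159e-03, -5.27864850e+01, -1.26885541e+00, -1.53587687e+01,
       -5.24955557e-02,  3.85768493e-03,  7.12772271e-05]), 'eef_pos': array([ 0.23787877, -0.57745664,  0.23809329]), 'eef_rot': array([-0.39773208,  2.00857405, -2.00582047]), 'force': array([-0.18182262,  0.79955085,  0.59246563]), 'wrist_torque': array([ 0.01527109, -0.00370725, -0.02123739]), 'opening': 0.9987799076417258}
[[-0.925 -0.001  0.381]
 [-0.381  0.001 -0.925]
 [ 0.    -1.    -0.001]]
```

View pics/scene0.png

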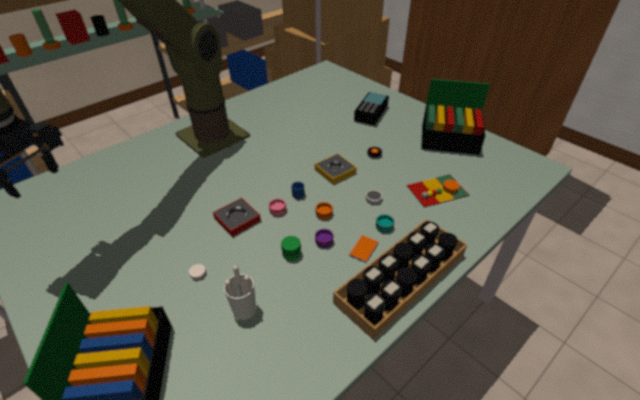

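View pics/side0.png

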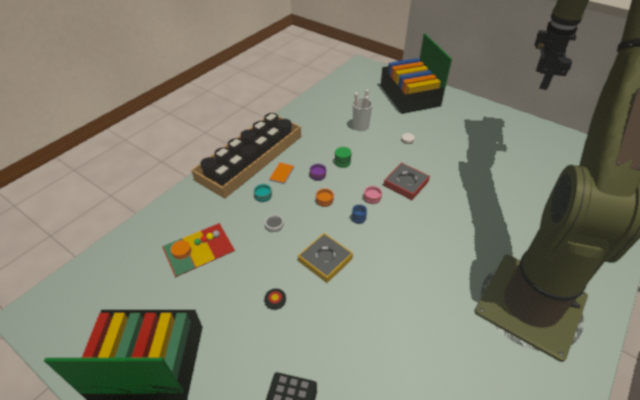

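Cup-like candidates (scene picture): orange (324,211), pink (278,207), purple (324,238) and teal (385,223). Orange but the wrong shape: flat orange box (364,248) and the disc on the card (451,186). I choose (324,211). The other targets are the ring (373,197), lid (375,152), tin (298,190), cap (198,271), red box (237,216), yellow box (335,168) and green grinder (291,247).

```bash
cat > m.py <<'E'
from h import *
px={'scene':dict(cup=(324,211),ring=(373,197),lid=(375,152),tin=(298,190),cap=(198,271),red=(237,216),yel=(335,168),green=(291,247),pink=(278,207),purple=(324,238),teal=(385,223)),
'side':dict(cup=(325,198),ring=(274,223),lid=(275,298),tin=(360,213),cap=(407,138),red=(407,180),yel=(325,257),green=(343,157),pink=(372,195),purple=(318,172),teal=(262,193))}
H=dict(cup=28,ring=19,lid=18,tin=40,cap=16,red=26,yel=26,green=46,pink=28,purple=28,teal=28)
for n in px:
    s=dict(np.load(n+'0.npz')); P=cloud(s)
    for k,(u,v) in px[n].items():
        c=np.median(P[v-2:v+3,u-2:u+3].reshape(-1,3),0)
        r=0.075 if k in('red','yel') else 0.04
        for _ in range(4):
            m=(np.hypot(*(P[...,:2]-c[:2]).transpose(2,0,1))<r)&(abs(P[...,2]-H[k]/1000)<0.006)
            q=P[m]; 
            if len(q)<5: break
            (x,y),(w,h),a=cv2.minAreaRect((q[:,:2]*1000).astype(np.float32)); c=np.array([x,y])/1000
        print(n,k,len(q),'c',np.round([x,y],1),'wh',round(w,1),round(h,1),'ang',round(a,1),'z',(q[:,2].max()*1000).round(1) if len(q) else '')
s=dict(np.load('scene0.npz'))['image']
cv2.imwrite('pics/c1.png',cv2.resize(s[140:290,180:420],None,fx=3.3,fy=3.3,interpolation=cv2.INTER_CUBIC))
E
python3 m.py
```

```text
scene cup 101 c [598.5  15.8] wh 47.2 53.4 ang 46.2 z 32.9
scene ring 132 c [653.9 172.1] wh 51.4 54.0 ang 8.7 z 24.4
scene lid 128 c [499.6 348.6] wh 50.6 52.7 ang 27.9 z 23.8
scene tin 73 c [482.2  15.8] wh 37.1 45.2 ang 49.8 z 45.1
scene cap 188 c [ 538.5 -373.1] wh 40.6 41.5 ang 76.3 z 21.5
scene red 737 c [ 442.4 -185.2] wh 101.7 107.2 ang 88.1 z 31.7
scene yel 564 c [473.7 184.1] wh 104.8 105.6 ang 83.4 z 32.0
scene green 260 c [ 651.2 -153.3] wh 50.1 51.5 ang 28.2 z 51.6
scene pink 99 c [493.5 -74.5] wh 51.1 51.9 ang 39.0 z 32.4
scene purple 119 c [679. -58.] wh 50.3 51.3 ang 33.9 z 32.0
scene teal 121 c [754.  106.2] wh 50.0 52.9 ang 72.0 z 33.9
side cup 107 c [599.   17.6] wh 52.5 52.0 ang 13.5 z 33.5
side ring 158 c [653.4 174.2] wh 50.9 51.4 ang 78.9 z 24.8
side lid 365 c [497.9 350.7] wh 50.0 51.6 ang 35.9 z 23.9
side tin 93 c [479.2  18. ] wh 40.1 41.1 ang 1.0 z 44.5
side cap 100 c [ 540.1 -371.3] wh 40.0 40.4 ang 36.5 z 20.8
side red 691 c [ 441.8 -184.4] wh 104.4 100.1 ang 87.6 z 31.7
side yel 1187 c [473.4 184.6] wh 102.7 103.4 ang 84.6 z 32.0
side green 170 c [ 650.8 -150.7] wh 50.2 53.4 ang 15.3 z 51.2
side pink 108 c [492.4 -74.5] wh 49.0 54.6 ang 32.2 z 33.3
side purple 101 c [679.2 -57.6] wh 48.6 54.0 ang 37.1 z 32.6
side teal 114 c [753.9 108.6] wh 51.0 51.8 ang 60.3 z 33.5
```

View pics/c1.png

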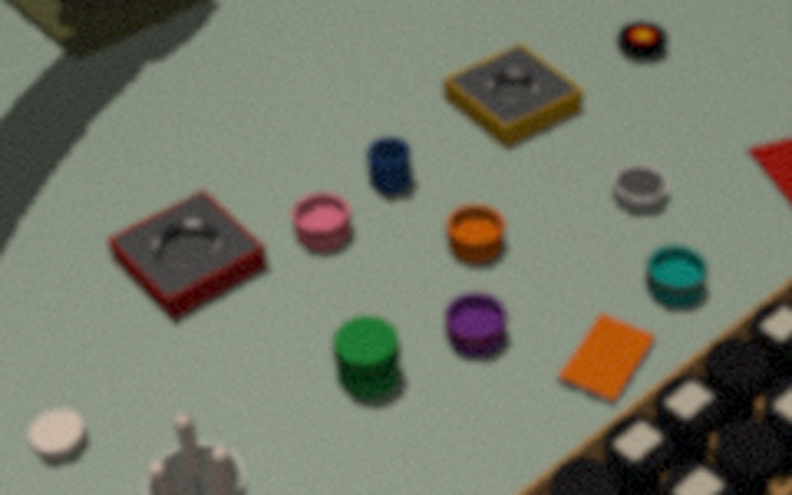

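The crop confirms the choice: the orange open cup is at crop (476,235), and every part stands upright. Positions from the two cameras agree to about 2 mm. Next step is the move to the cup.

```bash
cat > go.py <<'E'
import sys; from h import *
# usage: go.py x y z(mm) [step mm] ; successive goals separated by ','
o=robot.observe(); p=np.array(o['eef_pos'])*1000; M=R.from_rotvec(o['eef_rot']).as_matrix()
print('t',round(o['time_s'],2),'tcp',p.round(1),'F',np.round(o['force'],1),'open mm',round(o['opening']*88,1))
for g in ' '.join(sys.argv[1:]).split(','):
    a=[float(v) for v in g.split()]
    if len(a)<3: continue
    d=np.array(a[:3])-p; st=a[3] if len(a)>3 else 35
    n=max(1,int(np.ceil(np.linalg.norm(d)/st))); print(n,'x',(M.T@d/50/n).round(3).tolist()); p=np.array(a[:3])
E
python3 go.py 599 16.5 160, 599 16.5 60, 599 16.5 18 15
```

```text
t 0.15 tcp [ 237.9 -577.5  238.1] F [-0.2  0.8  0.6] open mm 87.9
20 x [-0.56, 0.079, -0.411]
3 x [-0.0, 0.667, 0.001]
3 x [-0.0, 0.28, 0.0]
```

>>> servo_tool --rows '[[[1,-0.56,0.079,-0.411,0],[1,-0.56,0.079,-0.411,0],[1,-0.56,0.079,-0.411,0],[1,-0.56,0.079,-0.411,0],[1,-0.56,0.079,-0.411,0]]]' --grip_force 30

```text
time_s: 0.57
eef_pos: [0.3288, -0.428, 0.2187]
eef_rot: [-0.397, 2.008, -2.007]
force: [0.0, 0.5, 0.2]
opening: 1.002
```

>>> servo_tool --rows '[[[1,-0.56,0.079,-0.411,0],[1,-0.56,0.079,-0.411,0],[1,-0.56,0.079,-0.411,0],[1,-0.56,0.079,-0.411,0],[1,-0.56,0.079,-0.411,0]]]'

```text
time_s: 0.98
eef_pos: [0.4192, -0.2797, 0.199]
eef_rot: [-0.397, 2.007, -2.007]
force: [-0.2, -0.7, 0.6]
opening: 1.0
```

>>> servo_tool --rows '[[[1,-0.56,0.079,-0.411,0],[1,-0.56,0.079,-0.411,0],[1,-0.56,0.079,-0.411,0],[1,-0.56,0.079,-0.411,0],[1,-0.56,0.079,-0.411,0]]]'

```text
time_s: 1.4
eef_pos: [0.5096, -0.1313, 0.1792]
eef_rot: [-0.398, 2.007, -2.007]
force: [0.1, -0.3, 0.2]
opening: 0.998
```

>>> servo_tool --rows '[[[1,-0.56,0.079,-0.411,0],[1,-0.56,0.079,-0.411,0],[1,-0.56,0.079,-0.411,0],[1,-0.56,0.079,-0.411,0],[1,-0.56,0.079,-0.411,0]]]'

```text
time_s: 1.82
eef_pos: [0.5998, 0.0171, 0.1593]
eef_rot: [-0.398, 2.007, -2.007]
force: [0.4, 0.0, 0.1]
opening: 1.002
```

>>> servo_tool --rows '[[[1,0,0,0,0],[1,0,0,0,0],[1,0,0,0,0],[1,0,0,0,0]]]'

```text
time_s: 2.15
eef_pos: [0.5986, 0.0133, 0.1596]
eef_rot: [-0.397, 2.008, -2.01]
force: [-0.3, -0.5, 0.5]
opening: 1.004
```

```bash
python3 - <<'E'
from h import *
s=snap('wrist','w1.png'); P=cloud(s)
for i in range(3):
    robot.snapshot('wrist'); print(robot.observe()['eef_pos'].round(4))
m=(np.hypot(P[...,0]-.599,P[...,1]-.0165)<.045)&(abs(P[...,2]-.028)<.006);q=P[m]
if len(q): print(len(q),cv2.minAreaRect((q[:,:2]*1000).astype(np.float32)),cv2.minEnclosingCircle((q[:,:2]*1000).astype(np.float32)))
E
python3 go.py 599 16.5 60, 599 16.5 18 15
```

```text
[0.5988 0.0135 0.1599]
[0.5989 0.0138 0.1599]
[0.599  0.0141 0.16  ]
695 ((594.0377807617188, 14.064525604248047), (51.91481399536133, 52.15497970581055), 56.47992706298828) ((593.853759765625, 14.014104843139648), 26.499324798583984)
t 2.35 tcp [599.   14.1 160. ] F [ 0.5  0.5 -0.7] open mm 87.9
3 x [-0.006, 0.666, -0.015]
3 x [-0.0, 0.28, -0.0]
```

View pics/w1.png

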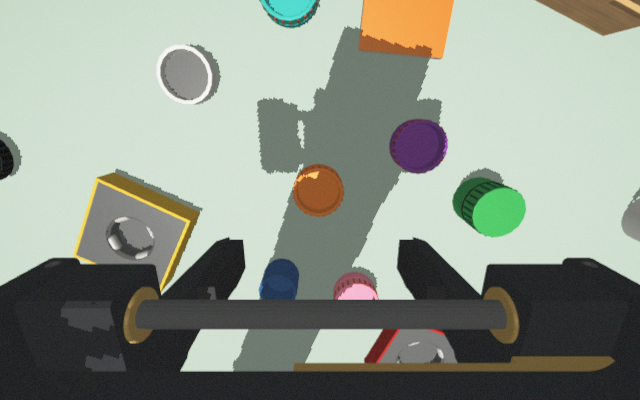

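The wrist view shows the orange cup at (318,190) between the fingers, and nothing stands in the fingers' way. I descend and grip.

>>> servo_tool --rows '[[[1,0,0.666,-0.015,0],[1,0,0.666,-0.015,0],[1,0,0.666,-0.015,0],[1,0,0.28,0,0],[1,0,0.28,0,0]]]'

```text
time_s: 2.77
eef_pos: [0.5975, 0.0169, 0.0302]
eef_rot: [-0.399, 2.008, -2.008]
force: [0.0, -0.5, -0.2]
opening: 1.001
```

>>> servo_tool --rows '[[[1,0,0.28,0,0],[1,0,0,0,0],[1,0,0,0,0],[0.5,0,0,0,0],[0.5,0,0,0,0]]]'

```text
time_s: 3.18
eef_pos: [0.5995, 0.0175, 0.019]
eef_rot: [-0.395, 2.006, -2.007]
force: [0.0, -0.1, -0.1]
opening: 0.868
```

>>> servo_tool --rows '[[[0.4,0,0,0,0],[0.4,0,0,0,0],[0.4,0,0,0,0],[0.4,0,0,0,0],[0.4,0,0,0,0]]]'

```text
time_s: 3.6
eef_pos: [0.5988, 0.0175, 0.0182]
eef_rot: [-0.397, 2.007, -2.007]
force: [-0.8, -0.2, 3.4]
opening: 0.579
```

```bash
python3 go.py 599 16.5 120, 442 -185 120
```

```text
t 3.6 tcp [598.8  17.5  18.2] F [-0.8 -0.2  3.4] open mm 51.0
3 x [0.001, -0.678, 0.007]
8 x [0.555, -0.0, 0.316]
```

>>> servo_tool --rows '[[[0.4,0,-0.5,0,0],[0.4,0,-0.5,0,0],[0.4,0,-0.5,0,0],[0.4,0,-0.5,0,0],[0.4,0,0,0,0]]]'

```text
time_s: 4.02
eef_pos: [0.6014, 0.0177, 0.1222]
eef_rot: [-0.388, 2.003, -2.005]
force: [0.4, -0.4, -0.7]
opening: 0.577
```

>>> servo_tool --rows '[[[0.4,0.555,0,0.316,0],[0.4,0.555,0,0.316,0],[0.4,0.555,0,0.316,0],[0.4,0.555,0,0.316,0],[0.4,0.555,0,0.316,0]]]'

```text
time_s: 4.43
eef_pos: [0.4989, -0.1092, 0.1173]
eef_rot: [-0.399, 2.007, -2.007]
force: [0.9, -0.1, -0.5]
opening: 0.581
```

>>> servo_tool --rows '[[[0.4,0.555,0,0.316,0],[0.4,0.555,0,0.316,0],[0.4,0.555,0,0.316,0],[0.4,0,0,0,0],[0.4,0,0,0,0]]]'

```text
time_s: 4.85
eef_pos: [0.4396, -0.1857, 0.1174]
eef_rot: [-0.395, 2.01, -2.011]
force: [0.3, 0.7, -1.0]
opening: 0.577
```

```bash
cat > look.py <<'E'
import sys; from h import *
# look.py name x y z(mm) r : pts near the given point, height z +-6
o=robot.observe(); t=np.array(o['eef_pos'])*1000
print('t',round(o['time_s'],2),'tcp',t.round(1),'open',round(o['opening']*88,1))
for n in sys.argv[1].split('+'):
    s=snap(n,f"{n}_{o['time_s']:.2f}.png"); P=cloud(s)*1000
    for g in ' '.join(sys.argv[2:]).split(','):
        x,y,z,r=map(float,g.split())
        q=P[(np.hypot(P[...,0]-x,P[...,1]-y)<r)&(abs(P[...,2]-z)<6)]
        if len(q)>5:
            (a,b),wh,_=cv2.minAreaRect(q[:,:2].astype(np.float32)); c,rad=cv2.minEnclosingCircle(q[:,:2].astype(np.float32)); print(n,len(q),'rect',round(a,1),round(b,1),np.round(wh,1),'circ',np.round(c,1),round(rad,1),'zmed',np.median(q[:,2]).round(1))
        else: print(n,'none')
E
python3 look.py scene+side+wrist 442 -185 130 40, 442 -185 26 75, 473 184 26 75; python3 go.py 442 -185 50,442 -185 28 ; ls pics
```

```text
t 4.85 tcp [ 439.6 -185.7  117.4] open 50.7
scene 94 rect 447.2 -184.3 [38.1 75.9] circ [ 444.1 -184.8] 39.2 zmed 128.3
scene 730 rect 441.6 -185.7 [101.6 106.1] circ [ 441.3 -185.1] 70.0 zmed 26.7
scene 566 rect 474.2 185.4 [104.8 106. ] circ [474.4 184.6] 70.5 zmed 27.3
side 20 rect 430.2 -159.6 [38.9 23.5] circ [ 433.3 -167. ] 19.8 zmed 126.0
side 688 rect 442.2 -184.9 [106.5 101.5] circ [ 442. -184.] 70.5 zmed 27.4
side 1189 rect 474.1 184.9 [103.5 103.3] circ [472.9 185.5] 69.8 zmed 27.3
wrist 2639 rect 438.4 -182.0 [50.5 73.2] circ [ 450.7 -181.2] 38.7 zmed 127.2
wrist 6947 rect 437.4 -188.6 [100.6 100.4] circ [ 437.5 -188.3] 70.4 zmed 25.9
wrist none
t 5.0 tcp [ 442.4 -182.7  117.6] F [ 0.1 -0.5  0.3] open mm 51.1
2 x [0.013, 0.676, 0.02]
1 x [0.001, 0.44, 0.0]
c1.png
scene0.png
scene_4.85.png
side0.png
side_4.85.png
w1.png
wrist0.png
wrist_4.85.png
```

>>> servo_tool --rows '[[[0.4,0,0,0,0],[0.4,0,0,0,0],[0.4,0,0,0,0],[0.4,0,0,0,0],[0.4,0,0,0,0]]]'

```text
time_s: 5.42
eef_pos: [0.4415, -0.1836, 0.1178]
eef_rot: [-0.398, 2.007, -2.007]
force: [-0.4, -0.1, 0.2]
opening: 0.578
```

```bash
python3 - <<'E'
from h import *
for i in range(4):
    print(robot.observe()['eef_pos'].round(4)); robot.snapshot('wrist')
E
python3 go.py 442 -184.8 50,442 -184.8 28
```

```text
[ 0.4415 -0.1836  0.1178]
[ 0.4415 -0.1838  0.1178]
[ 0.4414 -0.1838  0.1179]
[ 0.4414 -0.1839  0.1178]
t 5.62 tcp [ 441.4 -183.9  117.8] F [-0.6 -0.6 -0.4] open mm 50.7
2 x [-0.002, 0.678, 0.01]
1 x [0.0, 0.44, -0.0]
```

View pics/wrist_4.85.png

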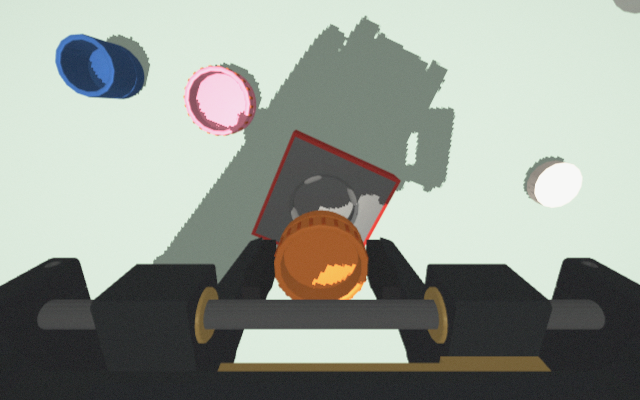

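The cup hangs upright at (320,262), over the box. I lower it and press.

>>> servo_tool --rows '[[[0.4,0,0.65,0.01,0],[0.4,0,0.65,0.01,0],[0.4,0,0,0,0],[0.4,0,0,0,0],[0.4,0,0,0,0]]]' --grip_force 45

```text
time_s: 6.03
eef_pos: [0.442, -0.185, 0.0538]
eef_rot: [-0.397, 2.006, -2.007]
force: [0.7, -0.1, -0.4]
opening: 0.575
```

>>> servo_tool --rows '[[[0.4,0,0.1,0,0],[0.4,0,0.1,0,0],[0.4,0,0.1,0,0],[0.4,0,0,0,0],[0.4,0,0,0,0]]]'

```text
time_s: 6.45
eef_pos: [0.4422, -0.1851, 0.038]
eef_rot: [-0.396, 2.006, -2.008]
force: [0.7, -1.5, -1.6]
opening: 0.571
```

>>> servo_tool --rows '[[[0.4,0,0.08,0,0],[0.4,0,0.04,0,0],[0.4,0,0.04,0,0],[0.4,0,0,0,0],[0.4,0,0,0,0]]]'

```text
time_s: 6.87
eef_pos: [0.442, -0.185, 0.0295]
eef_rot: [-0.397, 2.007, -2.007]
force: [1.9, -1.4, -3.4]
opening: 0.574
```

>>> servo_tool --rows '[[[0.4,0,0.03,0,0],[0.4,0,0.02,0,0],[0.4,0,0,0,0],[0.4,0,0,0,0],[0.4,0,0,0,0]]]'

```text
time_s: 7.28
eef_pos: [0.442, -0.1851, 0.0281]
eef_rot: [-0.396, 2.006, -2.008]
force: [0.8, -0.2, 8.8]
opening: 0.576
```

Run:
```python
from h import *
o=robot.observe();print(o['force'],o['wrist_torque'],o['eef_pos'])
s=snap('side'); P=cloud(s)*1000
c=s['image'];cv2.imwrite('pics/a.png',cv2.resize(c[130:230,350:470],None,fx=5,fy=5,interpolation=cv2.INTER_CUBIC))
```

```text
[ 0.80655923 -0.20054711  8.76730549] [-0.18423575 -0.05356361 -0.00391238] [ 0.44203954 -0.18508059  0.02810965]
```

View pics/a.png

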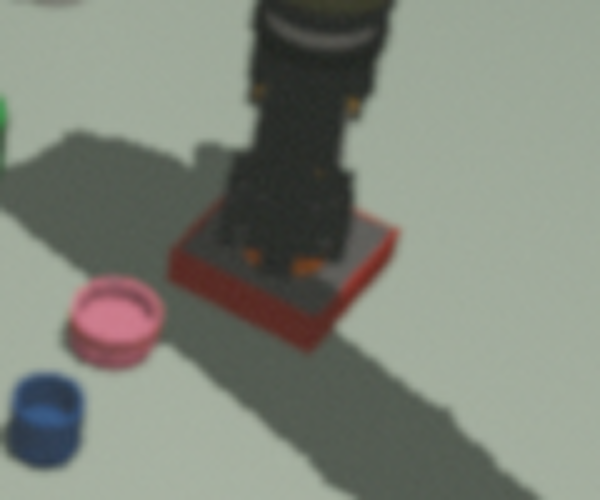

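The force jumped to 8.8 N, so the cup is on the floor. I press slightly more, release, lift and check.

>>> servo_tool --rows '[[[0.4,0,0.016,0,0],[0.4,0,0,0,0],[0.4,0,0,0,0],[0.8,0,0,0,0],[0.8,0,0,0,0]]]'

```text
time_s: 7.75
eef_pos: [0.4414, -0.1846, 0.0268]
eef_rot: [-0.398, 2.007, -2.007]
force: [-0.7, -0.5, 1.0]
opening: 0.7
```

>>> servo_tool --rows '[[[0.8,0,0,0,0],[0.8,0,0,0,0],[0.8,0,-0.6,0,0],[0.8,0,-0.6,0,0],[0.8,0,-0.7,0,0]]]'

```text
time_s: 8.17
eef_pos: [0.4403, -0.1842, 0.1213]
eef_rot: [-0.402, 2.01, -2.006]
force: [0.7, -0.2, 0.0]
opening: 0.801
```

>>> servo_tool --rows '[[[1,0,0,0,0],[1,0,0,0,0],[1,0,0,0,0],[1,0,0,0,0],[1,0,0,0,0]]]'

```text
time_s: 8.58
eef_pos: [0.4409, -0.1845, 0.1203]
eef_rot: [-0.4, 2.009, -2.007]
force: [-0.6, -0.6, -1.2]
opening: 1.003
```

```bash
python3 look.py scene+side+wrist 442 -185 38 30, 442 -185 26 75; python3 go.py 653.7 173 125, 653.7 173 40, 653.7 173 8
```

```text
t 8.58 tcp [ 440.9 -184.5  120.3] open 88.2
scene 101 rect 441.8 -185.6 [50.3 52.1] circ [ 441.9 -186.3] 28.4 zmed 37.6
scene 796 rect 442.0 -185.2 [101.6 106.4] circ [ 441.7 -184.7] 70.5 zmed 26.6
side 107 rect 442.6 -183.8 [49.9 52.8] circ [ 441.8 -185.1] 28.7 zmed 38.3
side 737 rect 442.7 -185.0 [106.6 101.9] circ [ 442.  -185.6] 70.5 zmed 27.5
wrist 959 rect 438.0 -187.2 [50.4 52.1] circ [ 437.2 -187.6] 26.4 zmed 37.6
wrist 10903 rect 437.0 -188.5 [100.5 101. ] circ [ 437.4 -188.5] 70.6 zmed 25.8
t 8.73 tcp [ 441.3 -184.6  120.7] F [ 0.3 -0.5 -0.9] open mm 87.9
12 x [-0.554, -0.007, -0.416]
3 x [-0.001, 0.567, 0.001]
1 x [-0.001, 0.64, 0.001]
```

The cup is home: its rim is at 38 mm and it is centred within about 1.5 mm. Next is the ring.

>>> servo_tool --rows '[[[1,-0.554,-0.007,-0.416,0],[1,-0.554,-0.007,-0.416,0],[1,-0.554,-0.007,-0.416,0],[1,-0.554,-0.007,-0.416,0],[1,-0.554,-0.007,-0.416,0]]]' --grip_force 25

```text
time_s: 9.15
eef_pos: [0.5305, -0.0343, 0.1228]
eef_rot: [-0.398, 2.008, -2.007]
force: [0.2, 0.2, -0.7]
opening: 1.0
```

>>> servo_tool --rows '[[[1,-0.554,-0.007,-0.416,0],[1,-0.554,-0.007,-0.416,0],[1,-0.554,-0.007,-0.416,0],[1,-0.554,-0.007,-0.416,0],[1,-0.554,-0.007,-0.416,0]]]'

```text
time_s: 9.57
eef_pos: [0.6188, 0.1146, 0.1244]
eef_rot: [-0.399, 2.007, -2.008]
force: [0.7, -0.4, 0.5]
opening: 0.999
```

>>> servo_tool --rows '[[[1,-0.554,-0.007,-0.416,0],[1,-0.554,-0.007,-0.416,0],[1,0,0,0,0],[1,0,0,0,0],[1,0,0,0,0]]]'

```text
time_s: 9.98
eef_pos: [0.6532, 0.1715, 0.1248]
eef_rot: [-0.399, 2.007, -2.01]
force: [-0.3, -1.7, 1.6]
opening: 1.002
```

>>> servo_tool --rows '[[[1,0,0.567,0,0],[1,0,0.567,0,0],[1,0,0.567,0,0],[1,0,0,0,0],[1,0,0,0,0]]]'

```text
time_s: 10.4
eef_pos: [0.6524, 0.1702, 0.0395]
eef_rot: [-0.4, 2.008, -2.012]
force: [-0.0, -0.3, 0.0]
opening: 1.007
```

```bash
python3 look.py scene+side+wrist 653.7 173 19 40; python3 go.py 653.7 173 8 15
```

```text
t 10.4 tcp [652.4 170.2  39.5] open 88.6
scene 55 rect 665.9 176.4 [27.4 45.2] circ [664.7 175.3] 24.2 zmed 16.3
side 82 rect 643.7 170.6 [30.7 51.2] circ [650.8 172.7] 26.0 zmed 17.3
wrist 1665 rect 650.5 170.9 [51.4 51.1] circ [650.4 171.1] 26.1 zmed 18.6
t 10.55 tcp [655.5 172.1  42.8] F [0.2 0.1 0.5] open mm 88.1
3 x [0.009, 0.232, -0.01]
```

>>> servo_tool --rows '[[[1,0,0.22,0,0],[1,0,0.22,0,0],[1,0,0.2,0,0],[1,0,0,0,0],[0.5,0,0,0,0]]]'

```text
time_s: 10.97
eef_pos: [0.6531, 0.1724, 0.0074]
eef_rot: [-0.4, 2.008, -2.008]
force: [-0.5, 0.2, -0.4]
opening: 0.947
```

>>> servo_tool --rows '[[[0.4,0,0,0,0],[0.4,0,0,0,0],[0.4,0,0,0,0],[0.4,0,0,0,0],[0.4,0,0,0,0]]]'

```text
time_s: 11.38
eef_pos: [0.6542, 0.1727, 0.009]
eef_rot: [-0.397, 2.007, -2.007]
force: [-0.3, -0.4, 1.0]
opening: 0.577
```

>>> servo_tool --rows '[[[0.4,0,0,0,0],[0.4,0,0,0,0],[0.4,0,0,0,0]]]'

```text
time_s: 11.63
eef_pos: [0.6542, 0.1726, 0.009]
eef_rot: [-0.397, 2.007, -2.007]
force: [0.0, -0.2, 2.2]
opening: 0.577
```

```bash
python3 go.py 653.7 173 125, 442 -185 125
```

```text
t 11.63 tcp [654.2 172.6   9. ] F [ 0.  -0.2  2.2] open mm 50.8
4 x [0.001, -0.58, -0.003]
12 x [0.554, -0.0, 0.417]
```

>>> servo_tool --rows '[[[0.4,0,-0.58,0,0],[0.4,0,-0.58,0,0],[0.4,0,-0.58,0,0],[0.4,0,-0.58,0,0]]]'

```text
time_s: 11.97
eef_pos: [0.6535, 0.1724, 0.1255]
eef_rot: [-0.398, 2.007, -2.008]
force: [0.5, -0.2, -0.9]
opening: 0.574
```

>>> servo_tool --rows '[[[0.4,0.554,0,0.417,0],[0.4,0.554,0,0.417,0],[0.4,0.554,0,0.417,0],[0.4,0.554,0,0.417,0],[0.4,0.554,0,0.417,0]]]'

```text
time_s: 12.38
eef_pos: [0.5645, 0.0222, 0.1247]
eef_rot: [-0.398, 2.007, -2.007]
force: [-0.4, -1.0, -0.8]
opening: 0.575
```

>>> servo_tool --rows '[[[0.4,0.554,0,0.417,0],[0.4,0.554,0,0.417,0],[0.4,0.554,0,0.417,0],[0.4,0.554,0,0.417,0],[0.4,0.554,0,0.417,0]]]'

```text
time_s: 12.8
eef_pos: [0.4763, -0.127, 0.1247]
eef_rot: [-0.397, 2.007, -2.007]
force: [0.4, 0.2, -1.0]
opening: 0.577
```

>>> servo_tool --rows '[[[0.4,0.554,0,0.417,0],[0.4,0.554,0,0.417,0],[0.4,0,0,0,0],[0.4,0,0,0,0],[0.4,0,0,0,0]]]'

```text
time_s: 13.22
eef_pos: [0.4426, -0.185, 0.1247]
eef_rot: [-0.396, 2.007, -2.006]
force: [0.2, 0.3, -0.8]
opening: 0.575
```

>>> servo_tool --rows '[[[0.4,0,0,0,0],[0.4,0,0,0,0],[0.4,0,0,0,0],[0.4,0,0,0,0],[0.4,0,0,0,0]]]'

```text
time_s: 13.63
eef_pos: [0.4423, -0.1848, 0.1247]
eef_rot: [-0.398, 2.006, -2.006]
force: [-0.7, -0.7, -0.2]
opening: 0.576
```

```bash
python3 look.py wrist 442 -185 38 30, 442 -185 26 75, 442 -185 134 30; python3 go.py 442 -185 55, 442 -185 40.5; mv pics/wrist_1[34]*.png pics/b.png
```

```text
t 13.63 tcp [ 442.3 -184.8  124.7] open 50.7
wrist 611 rect 444.0 -184.9 [37.7 51.7] circ [ 437.2 -187.8] 26.4 zmed 37.6
wrist 8119 rect 437.4 -188.4 [100.3 100.3] circ [ 437.3 -188.2] 70.2 zmed 25.8
wrist 2695 rect 440.7 -187.0 [48.9 57.3] circ [ 442.9 -184.6] 29.7 zmed 134.1
t 13.68 tcp [ 442.2 -185.   124.7] F [ 0.8  0.3 -1.2] open mm 50.6
2 x [0.001, 0.697, -0.001]
1 x [0.0, 0.29, -0.0]
```

View pics/b.png

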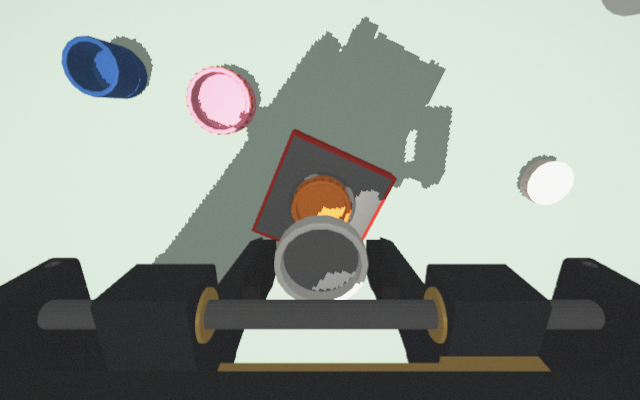

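The ring is held level at (320,260), with the cup seated in the box below it at (322,203). I lower it to TCP 41 mm.

>>> servo_tool --rows '[[[0.4,0,0.65,0,0],[0.4,0,0.65,0,0],[0.4,0,0,0,0],[0.4,0,0.1,0,0],[0.4,0,0.1,0,0]]]'

```text
time_s: 14.1
eef_pos: [0.4425, -0.1856, 0.0504]
eef_rot: [-0.396, 2.006, -2.007]
force: [0.8, 0.1, -1.0]
opening: 0.578
```

>>> servo_tool --rows '[[[0.4,0,0.1,0,0],[0.4,0,0.08,0,0],[0.4,0,0,0,0],[0.4,0,0,0,0],[0.4,0,0,0,0]]]'

```text
time_s: 14.52
eef_pos: [0.4422, -0.1855, 0.0412]
eef_rot: [-0.396, 2.006, -2.007]
force: [-0.2, 0.0, -0.6]
opening: 0.571
```

>>> servo_tool --rows '[[[0.4,0,0.016,0,0],[0.4,0,0,0,0],[0.4,0,0,0,0],[0.8,0,0,0,0],[0.8,0,0,0,0]]]'

```text
time_s: 14.93
eef_pos: [0.4422, -0.1854, 0.0402]
eef_rot: [-0.397, 2.006, -2.007]
force: [0.3, 0.1, 0.1]
opening: 0.704
```

>>> servo_tool --rows '[[[0.8,0,0,0,0],[0.8,0,0,0,0],[0.8,0,-0.6,0,0],[0.8,0,-0.6,0,0],[0.8,0,-0.5,0,0]]]'

```text
time_s: 15.35
eef_pos: [0.4416, -0.1853, 0.1259]
eef_rot: [-0.398, 2.008, -2.007]
force: [0.1, -0.8, 0.3]
opening: 0.798
```

>>> servo_tool --rows '[[[1,0,0,0,0],[1,0,0,0,0],[1,0,0,0,0],[1,0,0,0,0],[1,0,0,0,0]]]'

```text
time_s: 15.77
eef_pos: [0.4413, -0.1851, 0.1238]
eef_rot: [-0.4, 2.009, -2.007]
force: [0.4, -0.6, 0.6]
opening: 0.997
```

```bash
python3 look.py scene+side+wrist 442 -185 51 30, 499 349.7 18 40; python3 go.py 499 349.7 125, 499 349.7 40, 499 349.7 8.5
```

```text
t 15.77 tcp [ 441.3 -185.1  123.8] open 87.7
scene 113 rect 444.3 -185.6 [48.8 51.3] circ [ 442.6 -184. ] 28.1 zmed 50.0
scene 127 rect 499.8 349.5 [50.5 53.8] circ [501.4 350.2] 29.1 zmed 20.1
side 129 rect 444.4 -183.8 [49.  54.9] circ [ 442.6 -184.9] 28.5 zmed 50.0
side 363 rect 498.2 350.4 [49.4 51.8] circ [498.3 350.4] 26.8 zmed 19.3
wrist 1029 rect 438.7 -187.3 [50.9 51.1] circ [ 438.4 -187.4] 26.0 zmed 50.6
wrist none
t 15.92 tcp [ 441.6 -185.2  124.2] F [-0.8  0.9 -0.2] open mm 88.1
16 x [-0.321, -0.001, -0.591]
3 x [-0.001, 0.567, 0.001]
1 x [-0.001, 0.63, 0.001]
```

The ring is seated, with its top at about 50.5 mm and an offset of about 1 mm. Next is the lid.

>>> servo_tool --rows '[[[1,-0.321,0,-0.591,0],[1,-0.321,0,-0.591,0],[1,-0.321,0,-0.591,0],[1,-0.321,0,-0.591,0],[1,-0.321,0,-0.591,0]]]'

```text
time_s: 16.33
eef_pos: [0.4597, -0.0167, 0.1245]
eef_rot: [-0.398, 2.008, -2.008]
force: [0.0, 0.2, 0.4]
opening: 1.0
```

>>> servo_tool --rows '[[[1,-0.321,0,-0.591,0],[1,-0.321,0,-0.591,0],[1,-0.321,0,-0.591,0],[1,-0.321,0,-0.591,0],[1,-0.321,0,-0.591,0]]]'

```text
time_s: 16.75
eef_pos: [0.4775, 0.1507, 0.1245]
eef_rot: [-0.398, 2.007, -2.007]
force: [0.3, -0.6, 0.1]
opening: 1.002
```

>>> servo_tool --rows '[[[1,-0.321,0,-0.591,0],[1,-0.321,0,-0.591,0],[1,-0.321,0,-0.591,0],[1,-0.321,0,-0.591,0],[1,-0.321,0,-0.591,0]]]'

```text
time_s: 17.17
eef_pos: [0.4952, 0.3178, 0.1244]
eef_rot: [-0.399, 2.007, -2.008]
force: [0.6, -0.1, -1.0]
opening: 1.001
```

>>> servo_tool --rows '[[[1,-0.321,0,-0.591,0],[1,0,0,0,0],[1,0,0,0,0],[1,0,0,0,0],[1,0,0,0,0]]]'

```text
time_s: 17.58
eef_pos: [0.4994, 0.3473, 0.1245]
eef_rot: [-0.397, 2.007, -2.011]
force: [-0.3, -0.7, 0.4]
opening: 1.0
```

>>> servo_tool --rows '[[[1,0,0.567,0,0],[1,0,0.567,0,0],[1,0,0.567,0,0],[1,0,0,0,0],[1,0,0,0,0]]]'

```text
time_s: 18.0
eef_pos: [0.4987, 0.3474, 0.039]
eef_rot: [-0.399, 2.007, -2.012]
force: [0.6, 0.0, 0.5]
opening: 1.001
```

```bash
python3 look.py wrist 499 349.7 18 40; python3 go.py 499 349.7 8.5 15
```

```text
t 18.0 tcp [498.7 347.4  39. ] open 88.1
wrist 4693 rect 495.2 348.2 [51.8 51.6] circ [494.8 348.3] 26.4 zmed 18.1
t 18.05 tcp [499.9 348.5  40.4] F [-0.   1.2  0.2] open mm 87.9
3 x [0.002, 0.213, -0.01]
```

>>> servo_tool --rows '[[[1,0,0.21,0,0],[1,0,0.21,0,0],[1,0,0.2,0,0],[1,0,0,0,0],[0.5,0,0,0,0]]]'

```text
time_s: 18.47
eef_pos: [0.4988, 0.3493, 0.0082]
eef_rot: [-0.399, 2.007, -2.008]
force: [-0.4, 0.5, 0.6]
opening: 0.95
```

>>> servo_tool --rows '[[[0.4,0,0,0,0],[0.4,0,0,0,0],[0.4,0,0,0,0],[0.4,0,0,0,0],[0.4,0,0,0,0]]]'

```text
time_s: 18.88
eef_pos: [0.4994, 0.3497, 0.0091]
eef_rot: [-0.397, 2.007, -2.007]
force: [0.0, -0.8, 2.5]
opening: 0.573
```

>>> servo_tool --rows '[[[0.4,0,0,0,0],[0.4,0,0,0,0],[0.4,0,0,0,0]]]'

```text
time_s: 19.13
eef_pos: [0.4995, 0.3497, 0.0091]
eef_rot: [-0.397, 2.007, -2.007]
force: [0.0, -0.4, 3.0]
opening: 0.569
```

```bash
python3 go.py 499 349.7 125, 442.5 -185.2 125
```

```text
t 19.13 tcp [499.5 349.7   9.1] F [ 0.  -0.4  3. ] open mm 50.0
4 x [0.002, -0.58, -0.001]
16 x [0.32, -0.0, 0.591]
```

>>> servo_tool --rows '[[[0.4,0,-0.58,0,0],[0.4,0,-0.58,0,0],[0.4,0,-0.58,0,0],[0.4,0,-0.58,0,0]]]'

```text
time_s: 19.47
eef_pos: [0.4989, 0.3492, 0.1257]
eef_rot: [-0.398, 2.007, -2.008]
force: [0.5, -0.4, 0.1]
opening: 0.564
```

>>> servo_tool --rows '[[[0.4,0.32,0,0.591,0],[0.4,0.32,0,0.591,0],[0.4,0.32,0,0.591,0],[0.4,0.32,0,0.591,0],[0.4,0.32,0,0.591,0]]]'

```text
time_s: 19.88
eef_pos: [0.4811, 0.181, 0.1249]
eef_rot: [-0.398, 2.007, -2.007]
force: [0.1, -0.2, 0.3]
opening: 0.571
```

>>> servo_tool --rows '[[[0.4,0.32,0,0.591,0],[0.4,0.32,0,0.591,0],[0.4,0.32,0,0.591,0],[0.4,0.32,0,0.591,0],[0.4,0.32,0,0.591,0]]]'

```text
time_s: 20.3
eef_pos: [0.4635, 0.0139, 0.1248]
eef_rot: [-0.397, 2.007, -2.007]
force: [1.2, 0.1, -0.3]
opening: 0.569
```

>>> servo_tool --rows '[[[0.4,0.32,0,0.591,0],[0.4,0.32,0,0.591,0],[0.4,0.32,0,0.591,0],[0.4,0.32,0,0.591,0],[0.4,0.32,0,0.591,0]]]'

```text
time_s: 20.72
eef_pos: [0.4458, -0.1533, 0.1248]
eef_rot: [-0.397, 2.007, -2.007]
force: [0.9, 0.2, -1.1]
opening: 0.569
```

>>> servo_tool --rows '[[[0.4,0.32,0,0.591,0],[0.4,0,0,0,0],[0.4,0,0,0,0],[0.4,0,0,0,0],[0.4,0,0,0,0]]]'

```text
time_s: 21.13
eef_pos: [0.443, -0.1834, 0.1248]
eef_rot: [-0.399, 2.007, -2.005]
force: [-0.1, -0.2, -1.0]
opening: 0.573
```

>>> servo_tool --rows '[[[0.4,0,0,0,0],[0.4,0,0,0,0],[0.4,0,0,0,0],[0.4,0,0,0,0],[0.4,0,0,0,0]]]'

```text
time_s: 21.55
eef_pos: [0.4428, -0.1848, 0.1248]
eef_rot: [-0.398, 2.007, -2.007]
force: [0.8, 0.2, -0.5]
opening: 0.568
```

```bash
python3 look.py wrist 442 -185 51 30, 442 -185 134 30; python3 go.py 442.5 -185 65, 442.5 -185 53.5; mv pics/wrist_21*.png pics/c.png
```

```text
t 21.55 tcp [ 442.8 -184.8  124.8] open 50.0
wrist 617 rect 446.4 -184.4 [34.6 51.4] circ [ 438.9 -187.4] 25.8 zmed 50.7
wrist 6489 rect 440.7 -185.8 [47.8 57.9] circ [ 442.4 -184.8] 29.8 zmed 133.9
t 21.6 tcp [ 442.8 -184.9  124.8] F [-0.3  0.7 -0.3] open mm 49.6
2 x [0.003, 0.598, 0.0]
1 x [-0.0, 0.23, -0.0]
```

View pics/c.png

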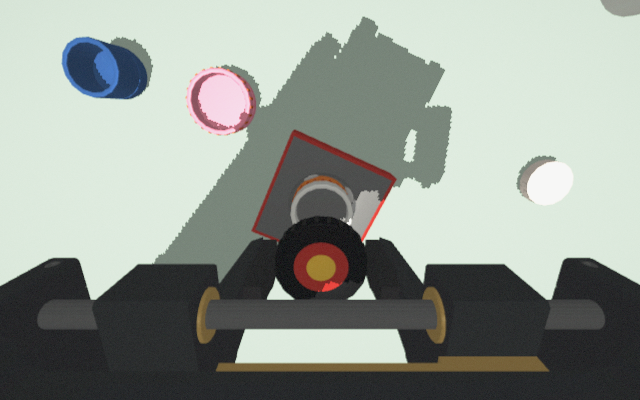

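The lid is held level at (320,266), with the ring seated below it at (322,202). I lower it, release and lift.

>>> servo_tool --rows '[[[0.4,0,0.55,0,0],[0.4,0,0.5,0,0],[0.4,0,0,0,0],[0.4,0,0.1,0,0],[0.4,0,0.1,0,0]]]'

```text
time_s: 22.02
eef_pos: [0.4432, -0.1853, 0.0628]
eef_rot: [-0.396, 2.006, -2.007]
force: [0.1, -0.9, -0.7]
opening: 0.57
```

>>> servo_tool --rows '[[[0.4,0,0.1,0,0],[0.4,0,0.08,0,0],[0.4,0,0,0,0],[0.4,0,0,0,0],[0.4,0,0,0,0]]]'

```text
time_s: 22.43
eef_pos: [0.4431, -0.1853, 0.0537]
eef_rot: [-0.396, 2.006, -2.007]
force: [-0.5, 0.9, 1.8]
opening: 0.566
```

```bash
python3 go.py
```

```text
t 22.43 tcp [ 443.1 -185.3   53.7] F [-0.5  0.9  1.8] open mm 49.8
```

>>> servo_tool --rows '[[[0.8,0,0,0,0],[0.8,0,0,0,0],[0.8,0,0,0,0],[0.8,0,0,0,0],[0.8,0,-0.5,0,0]]]'

```text
time_s: 22.85
eef_pos: [0.4409, -0.1842, 0.0757]
eef_rot: [-0.404, 2.012, -2.006]
force: [-0.3, 0.9, 0.4]
opening: 0.798
```

>>> servo_tool --rows '[[[0.8,0,-0.6,0,0],[0.8,0,-0.6,0,0],[0.7,0,0,0,0],[0.7,0,0,0,0],[0.7,0,0,0,0]]]'

```text
time_s: 23.27
eef_pos: [0.4424, -0.1851, 0.138]
eef_rot: [-0.398, 2.007, -2.007]
force: [0.4, 1.2, -0.4]
opening: 0.7
```

>>> servo_tool --rows '[[[0.7,0,0,0,0],[0.7,0,0,0,0],[0.7,0,0,0,0]]]'

```text
time_s: 23.52
eef_pos: [0.4421, -0.1848, 0.1374]
eef_rot: [-0.399, 2.009, -2.007]
force: [-0.4, -0.3, 0.3]
opening: 0.695
```

```bash
python3 look.py scene+side+wrist 442 -185 63 30; python3 look.py scene+side 480.5 17 40 30; python3 go.py 480.5 17 125, 480.5 17 60, 480.5 17 19.5
```

```text
t 23.52 tcp [ 442.1 -184.8  137.4] open 61.2
scene 203 rect 443.9 -185.1 [50.2 50.1] circ [ 443.3 -185. ] 27.0 zmed 63.8
side 198 rect 442.4 -182.3 [49.6 50.5] circ [ 442.4 -184. ] 27.4 zmed 64.9
wrist 2939 rect 438.9 -187.6 [51.5 51.4] circ [ 438.6 -187.6] 26.4 zmed 63.2
t 23.67 tcp [ 442.4 -185.   137.8] open 61.6
scene 75 rect 481.3 16.6 [36.8 42.6] circ [482.   15.9] 22.8 zmed 38.9
side 95 rect 479.4 17.6 [38.6 44.1] circ [480.5  17.7] 22.7 zmed 39.6
t 23.77 tcp [ 442.6 -185.   138.1] F [ 0.5  0.6 -0.7] open mm 61.8
6 x [-0.373, 0.044, -0.574]
2 x [-0.0, 0.65, 0.0]
2 x [-0.0, 0.405, 0.0]
```

The lid is seated with its top at 63 mm, as expected, and is centred. Next is the tin, with the jaws narrowed to 62 mm to clear the pink cup.

>>> servo_tool --rows '[[[0.7,-0.373,0.044,-0.574,0],[0.7,-0.373,0.044,-0.574,0],[0.7,-0.373,0.044,-0.574,0],[0.7,-0.373,0.044,-0.574,0],[0.7,-0.373,0.044,-0.574,0]]]'

```text
time_s: 24.18
eef_pos: [0.4744, -0.0153, 0.1272]
eef_rot: [-0.397, 2.007, -2.007]
force: [0.4, -0.3, -0.2]
opening: 0.7
```

>>> servo_tool --rows '[[[0.7,-0.373,0.044,-0.574,0],[0.7,0,0,0,0],[0.7,0,0,0,0],[0.7,0,0,0,0],[0.7,0,0,0,0]]]'

```text
time_s: 24.6
eef_pos: [0.4802, 0.015, 0.1251]
eef_rot: [-0.396, 2.008, -2.01]
force: [-0.2, -0.7, 0.8]
opening: 0.699
```

>>> servo_tool --rows '[[[0.7,0,0.65,0,0],[0.7,0,0.65,0,0],[0.7,0,0,0,0],[0.7,0,0,0,0],[0.7,0,0,0,0]]]'

```text
time_s: 25.02
eef_pos: [0.4808, 0.0157, 0.0611]
eef_rot: [-0.395, 2.007, -2.009]
force: [-0.2, 0.4, 0.2]
opening: 0.7
```

```bash
python3 look.py wrist 480.5 17 40 30; python3 go.py 480.5 17 19.5 15;  mv pics/wrist_24*.png pics/d.png; mv pics/wrist_25*.png pics/d.png
```

```text
t 25.02 tcp [480.8  15.7  61.1] open 61.6
wrist 1352 rect 476.6 14.0 [41.2 41.1] circ [476.3  13.8] 21.1 zmed 39.5
t 25.07 tcp [481.4  16.   61.7] F [ 0.  -0.2  0.2] open mm 61.8
3 x [0.003, 0.281, -0.009]mv: cannot stat 'pics/wrist_24*.png': No such file or directory
```

View pics/d.png

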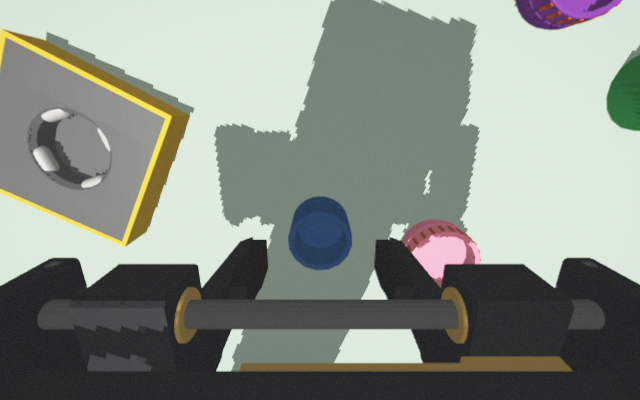

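The tin is centred between the fingers at (320,232), and the right finger's back clears the pink cup at (440,250). I descend and grip.

>>> servo_tool --rows '[[[0.7,0,0.28,-0.005,0],[0.7,0,0.28,0,0],[0.7,0,0.26,0,0],[0.7,0,0,0,0],[0.5,0,0,0,0]]]' --grip_force 40

```text
time_s: 25.48
eef_pos: [0.4811, 0.0168, 0.0204]
eef_rot: [-0.395, 2.006, -2.007]
force: [0.1, -0.3, 0.2]
opening: 0.642
```

>>> servo_tool --rows '[[[0.3,0,0,0,0],[0.3,0,0,0,0],[0.3,0,0,0,0],[0.3,0,0,0,0],[0.3,0,0,0,0]]]'

```text
time_s: 25.9
eef_pos: [0.4813, 0.0169, 0.0203]
eef_rot: [-0.395, 2.006, -2.007]
force: [0.3, 0.4, 7.7]
opening: 0.468
```

>>> servo_tool --rows '[[[0.3,0,0,0,0],[0.3,0,0,0,0],[0.3,0,0,0,0]]]'

```text
time_s: 26.15
eef_pos: [0.4812, 0.0169, 0.0203]
eef_rot: [-0.395, 2.006, -2.007]
force: [0.9, 0.1, 8.5]
opening: 0.467
```

```bash
python3 go.py 480.5 17 120, 473.7 184.6 120
```

```text
t 26.15 tcp [481.2  16.9  20.3] F [0.9 0.1 8.5] open mm 41.1
3 x [0.003, -0.664, -0.002]
5 x [-0.23, -0.0, -0.63]
```

>>> servo_tool --rows '[[[0.3,0,-0.66,0,0],[0.3,0,-0.66,0,0],[0.3,0,-0.66,0,0]]]'

```text
time_s: 26.4
eef_pos: [0.4797, 0.0169, 0.1192]
eef_rot: [-0.399, 2.008, -2.008]
force: [0.3, 0.3, -1.1]
opening: 0.466
```

>>> servo_tool --rows '[[[0.3,-0.23,0,-0.63,0],[0.3,-0.23,0,-0.63,0],[0.3,-0.23,0,-0.63,0],[0.3,-0.23,0,-0.63,0],[0.3,-0.23,0,-0.63,0]]]'

```text
time_s: 26.82
eef_pos: [0.4733, 0.186, 0.1187]
eef_rot: [-0.397, 2.007, -2.007]
force: [0.8, -0.3, -0.3]
opening: 0.468
```

>>> servo_tool --rows '[[[0.3,0,0,0,0],[0.3,0,0,0,0],[0.3,0,0,0,0],[0.3,0,0,0,0],[0.3,0,0,0,0]]]'

```text
time_s: 27.23
eef_pos: [0.4738, 0.1826, 0.1182]
eef_rot: [-0.395, 2.008, -2.01]
force: [-0.3, -0.1, -1.2]
opening: 0.465
```

```bash
python3 look.py wrist 473.7 184.6 140 30, 473.7 184.6 26 75; python3 go.py 473.7 184.6 50, 473.7 184.6 30; mv pics/wrist_2[67]*.png pics/e.png
```

```text
t 27.23 tcp [473.8 182.6 118.2] open 40.9
wrist 2253 rect 471.1 183.6 [35.3 58.2] circ [476.9 185.9] 29.3 zmed 137.7
wrist 8157 rect 469.2 181.7 [100.3 100.4] circ [469.8 181.8] 69.9 zmed 26.0
t 27.28 tcp [473.8 182.8 118.2] F [ 1.2  0.8 -1.5] open mm 41.0
2 x [-0.006, 0.682, -0.018]
1 x [-0.0, 0.4, -0.0]
```

View pics/e.png

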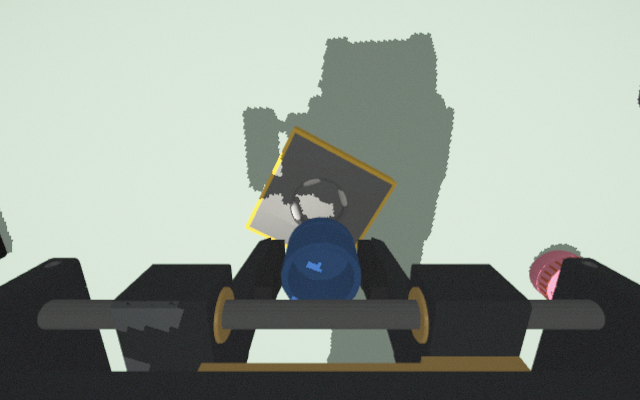

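The tin is held upright at (320,262), over the yellow cutout. I lower it.

>>> servo_tool --rows '[[[0.3,0,0.6,-0.01,0],[0.3,0,0.6,0,0],[0.3,0,0,0,0],[0.3,0,0,0,0],[0.3,0,0,0,0]]]' --grip_force 50

```text
time_s: 27.7
eef_pos: [0.4739, 0.1845, 0.059]
eef_rot: [-0.396, 2.007, -2.008]
force: [0.6, 1.1, -0.7]
opening: 0.461
```

>>> servo_tool --rows '[[[0.3,0,0.1,0,0],[0.3,0,0.1,0,0],[0.3,0,0.1,0,0],[0.3,0,0,0,0],[0.3,0,0,0,0]]]'

```text
time_s: 28.12
eef_pos: [0.4734, 0.185, 0.0431]
eef_rot: [-0.398, 2.007, -2.007]
force: [0.4, 0.1, -0.5]
opening: 0.467
```

>>> servo_tool --rows '[[[0.3,0,0.08,0,0],[0.3,0,0.06,0,0],[0.3,0,0.04,0,0],[0.3,0,0,0,0],[0.3,0,0,0,0]]]'

```text
time_s: 28.53
eef_pos: [0.4739, 0.1849, 0.0337]
eef_rot: [-0.396, 2.007, -2.007]
force: [1.6, -1.0, -3.8]
opening: 0.463
```

>>> servo_tool --rows '[[[0.3,0,0.04,0,0],[0.3,0,0.03,0,0],[0.3,0,0,0,0],[0.3,0,0,0,0],[0.3,0,0,0,0]]]'

```text
time_s: 28.95
eef_pos: [0.4738, 0.185, 0.0305]
eef_rot: [-0.397, 2.007, -2.007]
force: [3.7, -0.0, -2.5]
opening: 0.465
```

>>> servo_tool --rows '[[[0.3,0,0.016,0,0],[0.3,0,0,0,0],[0.3,0,0,0,0],[0.3,0,0,0,0]]]'

```text
time_s: 29.28
eef_pos: [0.4739, 0.185, 0.0304]
eef_rot: [-0.396, 2.007, -2.007]
force: [2.0, -1.2, 5.1]
opening: 0.465
```

>>> servo_tool --rows '[[[0.3,0,0.016,0,0],[0.3,0,0,0,0],[0.3,0,0,0,0],[0.3,0,0,0,0]]]'

```text
time_s: 29.62
eef_pos: [0.4739, 0.185, 0.0303]
eef_rot: [-0.395, 2.007, -2.007]
force: [0.3, -0.8, 13.6]
opening: 0.467
```

>>> servo_tool --rows '[[[0.7,0,0,0,0],[0.7,0,0,0,0],[0.7,0,0,0,0],[0.7,0,0,0,0],[0.7,0,-0.4,0,0]]]'

```text
time_s: 30.03
eef_pos: [0.4712, 0.1845, 0.0466]
eef_rot: [-0.405, 2.008, -2.01]
force: [-0.0, -0.0, -0.1]
opening: 0.699
```

>>> servo_tool --rows '[[[0.8,0,-0.6,0,0],[0.8,0,-0.6,0,0],[1,0,-0.4,0,0],[1,0,0,0,0],[1,0,0,0,0]]]'

```text
time_s: 30.45
eef_pos: [0.4736, 0.1853, 0.1296]
eef_rot: [-0.396, 2.007, -2.006]
force: [0.1, 0.5, 0.2]
opening: 0.99
```

>>> servo_tool --rows '[[[1,0,0,0,0],[1,0,0,0,0],[1,0,0,0,0],[1,0,0,0,0]]]'

```text
time_s: 30.78
eef_pos: [0.4729, 0.1848, 0.128]
eef_rot: [-0.399, 2.007, -2.008]
force: [0.5, 0.1, 0.3]
opening: 1.0
```

```bash
python3 look.py scene+side+wrist 473.7 184.6 50 30, 473.7 184.6 26 75; python3 go.py 480 -100 160, 539.3 -372 130, 539.3 -372 40, 539.3 -372 7
```

```text
t 30.78 tcp [472.9 184.8 128. ] open 88.0
scene 66 rect 473.7 184.0 [36.  45.1] circ [474.7 185.2] 23.3 zmed 49.5
scene 516 rect 473.5 184.9 [106.7 104.5] circ [475.  186.3] 70.7 zmed 27.3
side 92 rect 472.7 185.1 [40.3 40.3] circ [472.4 185.3] 21.9 zmed 50.1
side 1039 rect 473.4 184.1 [103.  102.7] circ [473.3 185.2] 69.8 zmed 27.3
wrist 773 rect 469.0 182.1 [41.1 40.8] circ [468.8 182.2] 21.0 zmed 49.6
wrist 10119 rect 469.0 181.8 [100.1 100.7] circ [469.7 181.9] 69.9 zmed 25.9
t 30.93 tcp [473.2 184.9 128.5] F [-0.5  0.6 -1.5] open mm 88.2
9 x [0.227, -0.07, 0.591]
9 x [0.108, 0.067, 0.609]
3 x [-0.001, 0.6, -0.0]
1 x [-0.001, 0.66, -0.0]
```

The tin is home: its rim is at about 49.7 mm and it is centred. Next is the cap.

>>> servo_tool --rows '[[[1,0.227,-0.07,0.591,0],[1,0.227,-0.07,0.591,0],[1,0.227,-0.07,0.591,0],[1,0.227,-0.07,0.591,0],[1,0.227,-0.07,0.591,0]]]' --grip_force 25

```text
time_s: 31.35
eef_pos: [0.4771, 0.0253, 0.1465]
eef_rot: [-0.398, 2.007, -2.007]
force: [0.2, 0.2, 0.4]
opening: 0.999
```

>>> servo_tool --rows '[[[1,0.227,-0.07,0.591,0],[1,0.227,-0.07,0.591,0],[1,0.227,-0.07,0.591,0],[1,0.227,-0.07,0.591,0],[1,0.108,0.067,0.609,0]]]'

```text
time_s: 31.77
eef_pos: [0.4861, -0.1322, 0.1579]
eef_rot: [-0.397, 2.007, -2.008]
force: [0.3, 0.7, 0.1]
opening: 0.999
```

>>> servo_tool --rows '[[[1,0.108,0.067,0.609,0],[1,0.108,0.067,0.609,0],[1,0.108,0.067,0.609,0],[1,0.108,0.067,0.609,0],[1,0.108,0.067,0.609,0]]]'

```text
time_s: 32.18
eef_pos: [0.5198, -0.2827, 0.1401]
eef_rot: [-0.397, 2.008, -2.007]
force: [0.4, 0.4, 0.4]
opening: 1.0
```

>>> servo_tool --rows '[[[1,0.108,0.067,0.609,0],[1,0.108,0.067,0.609,0],[1,0.108,0.067,0.609,0],[1,0,0,0,0],[1,0,0,0,0]]]'

```text
time_s: 32.6
eef_pos: [0.5388, -0.3739, 0.1295]
eef_rot: [-0.395, 2.009, -2.01]
force: [-0.7, 0.4, -0.5]
opening: 0.998
```

>>> servo_tool --rows '[[[1,0,0.6,0,0],[1,0,0.6,0,0],[1,0,0.6,0,0],[1,0,0,0,0],[1,0,0,0,0]]]'

```text
time_s: 33.02
eef_pos: [0.5389, -0.3693, 0.0393]
eef_rot: [-0.402, 2.011, -2.003]
force: [0.4, 0.4, 0.1]
opening: 1.0
```

>>> servo_tool --rows '[[[1,0,0,0,0],[1,0,0,0,0],[1,0,0,0,0]]]'

```text
time_s: 33.27
eef_pos: [0.5411, -0.3723, 0.0426]
eef_rot: [-0.394, 2.003, -2.008]
force: [-0.5, 0.0, 0.5]
opening: 0.998
```

```bash
python3 look.py wrist 539 -372 16 35; python3 go.py 539.3 -372 7.5 15
```

```text
t 33.27 tcp [ 541.1 -372.3   42.6] open 87.8
wrist 2870 rect 534.9 -376.1 [41.5 41. ] circ [ 534.9 -376.1] 21.3 zmed 15.9
t 33.32 tcp [ 540.8 -372.3   42.3] F [ 1.4 -0.3 -0.1] open mm 88.0
3 x [0.009, 0.232, -0.006]
```

>>> servo_tool --rows '[[[1,0,0.22,0,0],[1,0,0.22,0,0],[1,0,0.22,0,0],[1,0,0,0,0],[0.5,0,0,0,0]]]'

```text
time_s: 33.73
eef_pos: [0.5388, -0.3711, 0.0058]
eef_rot: [-0.4, 2.01, -2.006]
force: [-0.6, 0.5, 0.2]
opening: 0.947
```

>>> servo_tool --rows '[[[0.3,0,0,0,0],[0.3,0,0,0,0],[0.3,0,0,0,0],[0.3,0,0,0,0],[0.3,0,0,0,0]]]'

```text
time_s: 34.15
eef_pos: [0.54, -0.3718, 0.0078]
eef_rot: [-0.397, 2.006, -2.007]
force: [-0.4, 0.5, 0.5]
opening: 0.565
```

>>> servo_tool --rows '[[[0.3,0,0,0,0],[0.3,0,0,0,0],[0.3,0,0,0,0],[0.3,0,0,0,0]]]'

```text
time_s: 34.48
eef_pos: [0.5399, -0.3719, 0.0076]
eef_rot: [-0.397, 2.007, -2.007]
force: [0.2, -0.0, 1.5]
opening: 0.456
```

```bash
python3 go.py 539.3 -372 130, 480 -100 160, 473.5 184.8 130
```

```text
t 34.48 tcp [ 539.9 -371.9    7.6] F [ 0.2 -0.   1.5] open mm 40.1
4 x [0.003, -0.612, -0.0]
9 x [-0.108, -0.067, -0.609]
9 x [-0.228, 0.066, -0.591]
```

>>> servo_tool --rows '[[[0.3,0,-0.612,0,0],[0.3,0,-0.612,0,0],[0.3,0,-0.612,0,0],[0.3,0,-0.612,0,0],[0.3,-0.108,-0.067,-0.609,0]]]'

```text
time_s: 34.9
eef_pos: [0.5362, -0.3505, 0.1389]
eef_rot: [-0.38, 1.994, -2.022]
force: [1.7, -1.3, 0.1]
opening: 0.459
```

>>> servo_tool --rows '[[[0.3,-0.108,-0.067,-0.609,0],[0.3,-0.108,-0.067,-0.609,0],[0.3,-0.108,-0.067,-0.609,0],[0.3,-0.108,-0.067,-0.609,0],[0.3,-0.108,-0.067,-0.609,0]]]'

```text
time_s: 35.32
eef_pos: [0.4995, -0.1891, 0.1501]
eef_rot: [-0.397, 2.007, -2.007]
force: [0.5, 0.8, -0.3]
opening: 0.451
```

>>> servo_tool --rows '[[[0.3,-0.108,-0.067,-0.609,0],[0.3,-0.108,-0.067,-0.609,0],[0.3,-0.108,-0.067,-0.609,0],[0.3,-0.228,0.066,-0.591,0],[0.3,-0.228,0.066,-0.591,0]]]'

```text
time_s: 35.73
eef_pos: [0.4785, -0.0353, 0.1537]
eef_rot: [-0.396, 2.007, -2.007]
force: [-0.6, 1.6, 0.0]
opening: 0.451
```

>>> servo_tool --rows '[[[0.3,-0.228,0.066,-0.591,0],[0.3,-0.228,0.066,-0.591,0],[0.3,-0.228,0.066,-0.591,0],[0.3,-0.228,0.066,-0.591,0],[0.3,-0.228,0.066,-0.591,0]]]'

```text
time_s: 36.15
eef_pos: [0.475, 0.1234, 0.1367]
eef_rot: [-0.397, 2.007, -2.007]
force: [1.1, 0.1, -0.1]
opening: 0.458
```

>>> servo_tool --rows '[[[0.3,-0.228,0.066,-0.591,0],[0.3,-0.228,0.066,-0.591,0],[0.3,0,0,0,0],[0.3,0,0,0,0],[0.3,0,0,0,0]]]'

```text
time_s: 36.57
eef_pos: [0.4736, 0.1844, 0.1301]
eef_rot: [-0.398, 2.006, -2.008]
force: [0.2, 0.0, -0.4]
opening: 0.454
```

>>> servo_tool --rows '[[[0.3,0,0,0,0],[0.3,0,0,0,0],[0.3,0,0,0,0],[0.3,0,0,0,0],[0.3,0,0,0,0]]]'

```text
time_s: 36.98
eef_pos: [0.474, 0.1846, 0.1303]
eef_rot: [-0.396, 2.007, -2.008]
force: [0.3, -0.9, -1.6]
opening: 0.456
```

```bash
python3 look.py wrist 473.5 185 50 30, 473.5 185 138 30; python3 go.py 473.8 184.8 65, 473.8 184.8 52; mv pics/wrist_3[67]*.png pics/f.png
```

```text
t 36.98 tcp [474.  184.6 130.3] open 40.1
wrist 610 rect 471.0 183.2 [36.6 41. ] circ [469.  182.3] 20.8 zmed 49.6
wrist 4629 rect 468.1 186.2 [41.6 56.2] circ [475.9 186. ] 29.3 zmed 138.6
t 37.03 tcp [474.  184.8 130.3] F [ 0.1  0.1 -0.5] open mm 39.9
2 x [0.002, 0.653, -0.001]
1 x [0.0, 0.26, -0.0]
```

View pics/f.png

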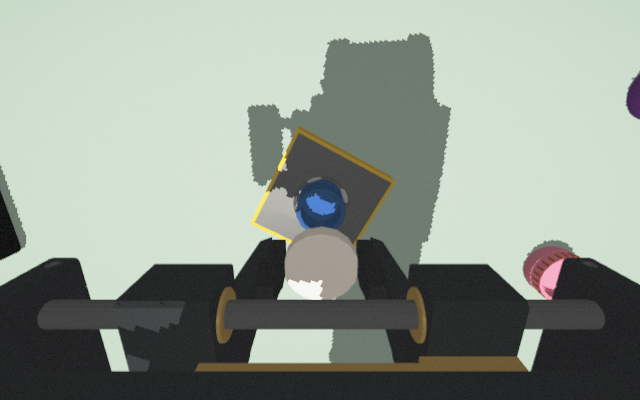

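The cap is level at (320,263), above the seated tin at (320,205). I lower it.

>>> servo_tool --rows '[[[0.3,0,0.6,0,0],[0.3,0,0.58,0,0],[0.3,0,0,0,0],[0.3,0,0.1,0,0],[0.3,0,0.1,0,0]]]'

```text
time_s: 37.45
eef_pos: [0.4745, 0.1853, 0.0619]
eef_rot: [-0.396, 2.007, -2.007]
force: [0.6, -0.2, -0.6]
opening: 0.453
```

>>> servo_tool --rows '[[[0.3,0,0.1,0,0],[0.3,0,0.08,0,0],[0.3,0,0,0,0],[0.3,0,0,0,0],[0.3,0,0,0,0]]]'

```text
time_s: 37.87
eef_pos: [0.4741, 0.1852, 0.0526]
eef_rot: [-0.396, 2.007, -2.007]
force: [-0.5, -0.3, -0.1]
opening: 0.451
```

```bash
python3 go.py
```

```text
t 37.87 tcp [474.1 185.2  52.6] F [-0.5 -0.3 -0.1] open mm 39.7
```

>>> servo_tool --rows '[[[0.3,0,0.01,0,0],[0.3,0,0,0,0],[0.7,0,0,0,0],[0.7,0,0,0,0],[0.7,0,0,0,0]]]'

```text
time_s: 38.28
eef_pos: [0.4739, 0.1852, 0.0518]
eef_rot: [-0.397, 2.007, -2.007]
force: [0.2, 0.4, -0.3]
opening: 0.658
```

>>> servo_tool --rows '[[[0.8,0,0,0,0],[0.8,0,-0.5,0,0],[0.8,0,-0.6,0,0],[1,0,-0.6,0,0],[1,0,-0.6,0,0]]]'

```text
time_s: 38.7
eef_pos: [0.4734, 0.1849, 0.1677]
eef_rot: [-0.398, 2.007, -2.008]
force: [-0.3, 0.4, -0.3]
opening: 0.93
```

>>> servo_tool --rows '[[[1,0,0,0,0],[1,0,0,0,0],[1,0,0,0,0],[1,0,0,0,0],[1,0,0,0,0]]]'

```text
time_s: 39.12
eef_pos: [0.473, 0.1848, 0.1654]
eef_rot: [-0.4, 2.007, -2.009]
force: [0.0, 0.4, 0.0]
opening: 0.999
```

```bash
python3 look.py scene+side+wrist 473.7 184.6 61 30, 442 -185 63 30, 651 -152 46 35; cd pics; python3 -c "
import cv2,glob
s=cv2.imread(sorted(glob.glob('scene_3[89]*'))[-1]);cv2.imwrite('g.png',cv2.resize(s[140:290,180:420],None,fx=3.3,fy=3.3,interpolation=2))"
```

```text
t 39.12 tcp [473.  184.8 165.4] open 87.9
scene 100 rect 473.2 183.9 [40.3 43.8] circ [472.  183.1] 23.6 zmed 62.2
scene 206 rect 444.2 -185.6 [52.1 49.5] circ [ 443.8 -185.5] 26.6 zmed 63.9
scene 257 rect 651.6 -153.3 [49.3 50.2] circ [ 650.2 -154.9] 28.3 zmed 47.0
side 204 rect 472.3 184.9 [39.6 42.5] circ [473. 185.] 22.3 zmed 62.1
side 194 rect 442.7 -182.7 [49.8 51.9] circ [ 444.5 -183.4] 28.2 zmed 64.6
side 81 rect 642.1 -159.2 [23.5 53.6] circ [ 647.5 -154.9] 26.8 zmed 47.0
wrist 1524 rect 468.2 182.4 [40.8 41.2] circ [468.3 182.1] 21.1 zmed 61.0
wrist none
wrist none
```

View pics/g.png

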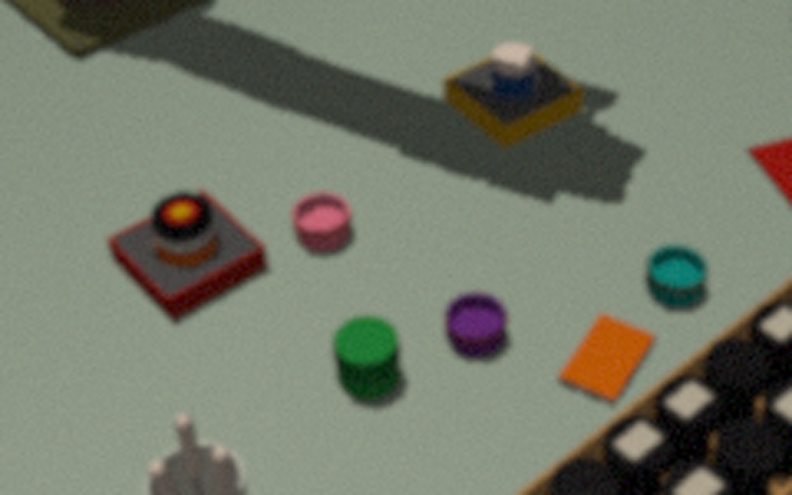

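The picture shows both sets complete: the grinder at crop (183,230) and the capped tin at (513,68). The green grinder is unmoved at (367,355). The cap's top is at 61 mm, as expected.

```bash
python3 -c "
from cell import robot; print(robot.hand_in())"
```

```text
the job is handed in; nothing more can be done
None
```

I packed both gift sets in the order given and handed the job in at about 39 s of the 115 s allowed; hand-in gives no verdict.

- **Red box:** I pressed the cup home, to a peak of about 9 N, and its rim measured 38 mm above the counter. The ring went on it with its top at about 50.5 mm (51 mm expected), then the lid with its top at 63 mm. Each part was within about 2 mm of centred.
- **Yellow box:** I pressed the tin home, to a peak of about 14 N, and its rim measured 49.7 mm (50 mm expected). The cap's top is at 61 mm, as expected, and centred within about 1 mm.
- **At hand-in:** The gripper was open and about 10 cm clear of everything. The last scene picture shows the green grinder where it started.
- **Disagreements:**
  - The wrist camera read about 4–5 mm in x and 2–4 mm in y off from the two fixed cameras. The offset was nearly the same everywhere, so it cancelled between picking and placing.
  - The fixed cameras read some tops 1–2 mm higher than the wrist camera, which is within calibration.
  - The side camera's last reading of the green grinder was partial, so that check rests on the scene camera.

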